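Reset the tripped lathe drive

TASK

The lathe's drive has tripped: with the fingertips, push the sliding guard on the console off the square reset well, reach down into the well, press the sunken reset key right down and hold it there for about a second. Then let it come up and push the guard all the way back over the reset well. Do not press the start key in the round well, do not lift or shove the console about, and leave the things lying around it where they are.

Things in the scene. Friction and masses are not known exactly. Their poses are not given: they have to be found in the camera images.
- console: Grey console, loose on the bench, 104 x 196 x 62 mm (own x, y, z), 2.4 kg; origin at the centre of its underside. Its flat top (z 62 mm) has two wells: square, 45 x 45 mm, centred at y -42 mm (reset), and round, 45 mm across, at y +42 mm (start). Two dark rails, 8 mm wide, 6 mm high, run along y at x -40 and +40 mm. Nothing else stands up from the top but the guard.
- reset_top (a point): Centre of the top of the reset key: black, square, 37 x 37 mm, at the bottom of the square well, 18 mm below the console's top (44 mm above the bench) when up. It sinks 6 mm straight down; its spring takes 2 N at first and 5 N fully down, and brings it back up.
- start_top (a point): Centre of the top of the start key: black round key, 37 mm across, at the bottom of the round well, same depth and spring as the reset key. The direction from reset_top to start_top is the console's own +y, level, 84 mm.
- guard_rib (a point): Middle of the top edge of the guard's rib, 79.5 mm above the bench; moves with the guard. The guard is a bare metal plate, 66 x 58 x 3 mm (console x, y, z), sliding on the console's top between the rails. The rib stands on its middle, 44 mm long (console x), 6 mm thick (y), 14 mm high: the plate's upper face is 14 mm below this point.
- guard (a joint): Slide of the guard along the console's +y, in m: 0 = centred over the square reset well (covers it), 0.084 = centred over the round start well; stops at both ends. About 1.5 N of friction; stays where left. The reset well is fully uncovered from 0.052 on.
- reset_key (a joint): How far the reset key is pressed, in m: 0 up, 0.006 fully down.
- start_key (a joint): How far the start key is pressed, in m: 0 up, 0.006 fully down.
- turned_part: Loose turned steel part, domed, 60 mm across, 50 mm high; origin at the centre of its underside. Bystander.
- chuck_key: Loose T-shaped steel chuck key lying on the bench, 106 mm long with a 100 mm cross bar, 18 mm thick; origin at bench level about its middle, shank along its x. Bystander.
- tool_holder: Loose square steel lathe tool holder lying on the bench, 115 x 25 x 25 mm along its x; origin at bench level, its middle. Bystander.
Things that resemble listed ones, but are neither listed nor needed, are in the scene too. Of the things shaped like the console, the grey one is meant.

How it is judged:
On the way, in this order (a step that is already met when the one before it is completed fails the run):
1. the guard is pushed clear of the reset well (value of joint guard above 0.052 m), for 0.1 s.
2. the reset key is pressed down and held there for most of a second (value of joint reset_key above 0.0045 m), for 0.7 s.
At the end, for the whole second after the job is handed in: The guard is back within 6 mm of its end over the reset well, both keys are up (within 1 mm), the console stands flat, at rest, within 30 mm of where it was, and the bystanders are within 20 mm of where they were (value of joint guard below 0.006 m and value of joint each of reset_key, start_key below 0.001 m and distance of console from where it was at the start of the episode below 0.03 m and angle between console's own z axis and vertical below 0.05 rad and linear speed of console below 0.01 m/s and distance of each of turned_part, chuck_key, tool_holder from where it was at the start of the episode below 0.02 m); the robot touches nothing.
It fails at once if the start key is pressed (more than 2 mm) (value of joint start_key above 0.002 m).
It fails at once if the console is lifted (10 mm), tipped (0.15 rad) or shoved more than 30 mm (height (world z) of console above 0.01 m or angle between console's own z axis and vertical above 0.15 rad or distance of console from where it was at the start of the episode above 0.03 m).
It fails at once if a bystander is lifted or moved more than 20 mm (distance of any of turned_part, chuck_key, tool_holder from where it was at the start of the episode above 0.02 m).
It also fails if it takes over 54 s, if anything falls off the work surface, if the arm or the gripper's body presses on something with over 40 N, if the wrist force passes 120 N, or if a joint passes its speed limit or range.

ROBOT

A 6-joint arm with a two-finger parallel gripper is mounted at the origin on the work surface. World frame = base frame: x ahead of the robot, y to its left, z up, the work surface at z = 0. Lengths are in m, angles in rad, forces in N, time in s.
With the tool pointing down it reaches from about 0.375 to 0.9 m from the base axis. Payload 3.1 kg.
Tool frame: the origin (TCP) lies at the centre of the arm's flange, where the gripper is bolted on; the fingertips stand 173 mm ahead of it and the grasp point (between the pads) lies 155 mm ahead of it (tip_extent is the distance from the TCP to the fingertips, in m); z points along the fingers, y is the direction in which the jaws open and shut (so a half turn about z gives the same grasp; the last joint's range is limited). The gripper opens to 85 mm and grips with 20 to 120 N. Pads are 22 mm wide; open, the fingers measure 114 mm over their backs; the gripper's body (76 mm by 85 mm) begins 54 mm behind the grasp point. The pads swing forward as they close: fully open they stand 13 mm farther back than shut.
Start: joints at [-1.458, 0.527, 1.433, -0, 1.181, -0.178], TCP at [0.179, -0.599, 0.405] pointing down, gripper open.
Joint ranges: [-3.08, 3.08], [-0.75, 2.2], [0.22, 2.44], [-1.43, 4.57], [0, 2.65], [-2.85, 2.85]. Speed limits (rad/s): [2.79, 2.79, 3.14, 3.14, 3.14, 3.14].

INTERFACE

Orientations are given as a unit quaternion [x, y, z, w].
In Python, from station import sense, snapshot, sign_off, tip_extent gives the robot as it stands. The module is installed in compiled form; this text tells all that it offers.
- The arm moves only by the tool servo_tool, never from a script. Its argument "rows" is a list of rows, each a list of 3 entries, a list of its own where there are three numbers: the shift along the tool's x, y, z in mm, then the turn about the tool's z in degrees, then the opening, from -1 (shut) to 1 (fully open), so that 0 is half open. A call has 1 to 8 rows; each row is the pose to reach, as a shift and turn from the pose measured when the call began, along the tool's axes at that moment; what a row does not reach only later rows make up. A row lasts 1/10 s, in which the tool goes at most 50 mm and 8.59 degrees, less where a joint would pass 70% of its speed; a pose out of reach is approached as far as the arm can. A call with a gripper value outside its range is refused whole. The fingers move at their own pace and stop on an object; "force" is the grip in N (left out, the last holds). Time passes only in rows, so rows that repeat a pose let the fingers close. It gives the time, the measured TCP pose, the force and the opening at its end, in the units of the state.
- sense(): the state, without advancing time (a new reading comes with each control period).
- snapshot(name): name is "side" or "top"; returns a dict with "image" (480x640x3 uint8, blue, green, red), "z_map" (480x640 float32, m along the optical axis (not along the pixel's ray), 0 where there is no reading), "vertical_fov" (degrees; the focal length in pixels is half the picture's height over the tangent of half this angle, whatever the lens; pixels are square), "cx", "cy" (the principal point, pixels), "cam_to_world" (4x4, takes a point from camera to world coordinates). Camera axes: x right, y down, z forward; pixel columns grow to the right and rows downward; lengths in m; the calibration is good to about 2 mm. A picture is of the moment at which its call begins.
- sign_off(): hands the job in, once; it reports no verdict.
The state is a dict: "t": time; "q": joint angles; "qd": joint speeds; "tau": joint torques, N m; "tcp_pos": TCP position; "tool_rot": TCP orientation; "force": force on the tool from outside, world axes, zero at the start; "ft_torque": the same for the moment, N m; "finger_gap": opening from 0.0 (shut) to 1.0 (fully open).
Only numpy, scipy, OpenCV 4.12 (cv2) and the standard library are available. Lean on these libraries where they do the work, as an engineer would, in place of code of your own. Each camera call takes 0.05 s, during which the arm holds its last target. There are 200 camera calls.

## Working session

There is one attempt and no reset: what is moved stays moved. The work goes in short steps, Python scripts to look and compute and a tool call to move; the robot and the scene stay as the last step left them, time stands still between calls to the robot, and variables do not carry over. Pictures are saved under pics/ and viewed, about 8 in all and at most 12, crops included, and the job is handed in when it is done.

Besides the shell and the picture viewer there is one more tool, called after "Request:" in YAML: its name, and indented under it one key for each argument. servo_tool: Moves the arm, as the interface text tells. Its arguments: {"type":"object","properties":{"rows":{"type":"array"},"force":{"type":"number"}},"required":["rows"]}

```bash
mkdir -p pics; cat > h.py <<'E'
import numpy as np,cv2
from station import *
def save(n,f):
    s=snapshot(n); cv2.imwrite(f'pics/{f}.png',s['image']); np.savez(f'{f}.npz',**s); return s
def pt(s,u,v,z=None):
    h=s['z_map'].shape[0]; f=h/2/np.tan(np.radians(float(s['vertical_fov']))/2)
    M=s['cam_to_world']; d=np.array([(u-s['cx'])/f,(v-s['cy'])/f,1.])
    if z is None:
        return M[:3,:3]@(d*s['z_map'][int(v),int(u)])+M[:3,3]
    r=M[:3,:3]@d; return M[:3,3]+r*(z-M[2,3])/r[2]
E
python3 -c "
from h import *
for n in('top','side'): s=save(n,n+'0');print(s['vertical_fov'],s['cx'],s['cy'],s['cam_to_world'].round(3))
print(sense(),tip_extent)"
```

```text
54.53048376815263 317.8859362071557 233.25959386581334 [[ 9.000e-03 -9.990e-01  5.200e-02  4.580e-01]
 [-1.000e+00 -9.000e-03 -0.000e+00  4.000e-03]
 [ 1.000e-03 -5.200e-02 -9.990e-01  1.016e+00]
 [ 0.000e+00  0.000e+00  0.000e+00  1.000e+00]]
57.13504850343032 321.2826939307881 235.0318236890259 [[ 0.998 -0.043  0.055  0.47 ]
 [-0.069 -0.71   0.701 -0.56 ]
 [ 0.009 -0.703 -0.711  0.648]
 [ 0.     0.     0.     1.   ]]
{'t': 0.1, 'q': array([-1.45851460e+00,  5.28429031e-01,  1.43379409e+00,  1.26125878e-05,
        1.18138953e+00, -1.78491855e-01]), 'qd': array([ 0.00068505, -0.00103436, -0.00252893, -0.00107987, -0.00101673,
       -0.00101261]), 'tau': array([ 3.08466997e-04, -4.43305457e+01, -1.78586268e+01, -1.77736360e-04,
        3.86769170e-03,  6.09505491e-06]), 'tcp_pos': array([ 0.17918284, -0.59844284,  0.40379048]), 'tool_rot': array([ 9.89449787e-01,  1.44872702e-01,  3.92586652e-05, -1.00925673e-03]), 'force': array([ 0.08349939, -1.02231   ,  0.40596469]), 'ft_torque': array([-0.02130134, -0.02358854,  0.00050773]), 'finger_gap': 0.9951629568438304} 0.1734
```

View pics/top0.png

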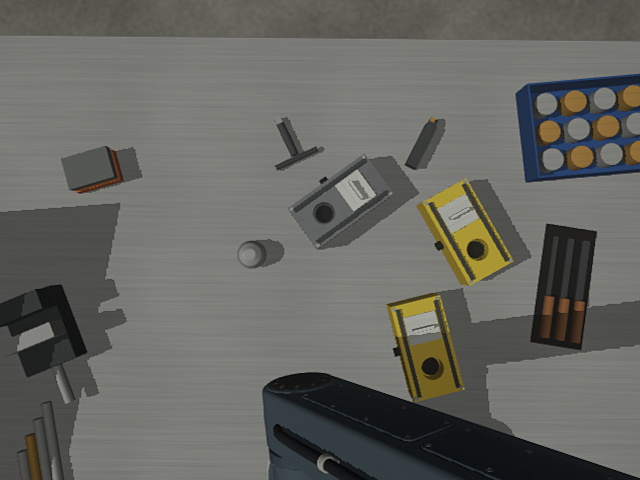

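View pics/side0.png

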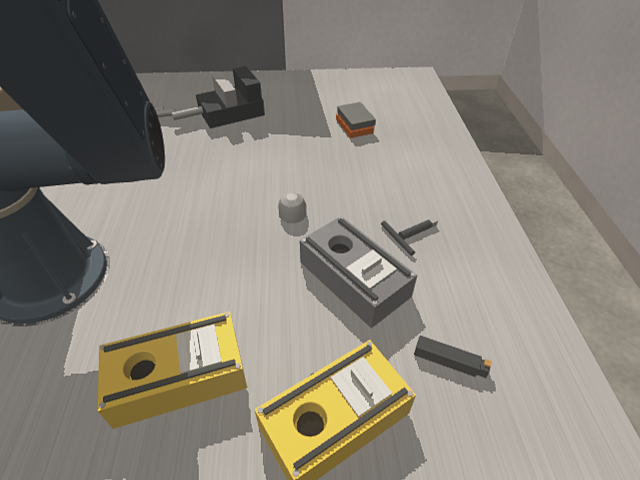

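The top view shows the grey console, with its guard at about (357,188), round well at (324,213), dome at (251,254), chuck key at (298,150) and tool holder at (425,145). I'll enlarge both views of the console.

```bash
python3 -c "
from h import *
a=cv2.imread('pics/top0.png')[140:260,270:430];b=cv2.imread('pics/side0.png')[205:335,285:435]
cv2.imwrite('pics/c0.png',np.hstack([cv2.resize(a,(520,390),interpolation=2),]))
a=cv2.resize(a,(800,600),interpolation=2);cv2.imwrite('pics/c0.png',a)
cv2.imwrite('pics/c1.png',cv2.resize(b,None,fx=4.5,fy=4.5,interpolation=2))
"
```

```text
(no output)
```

View pics/c0.png

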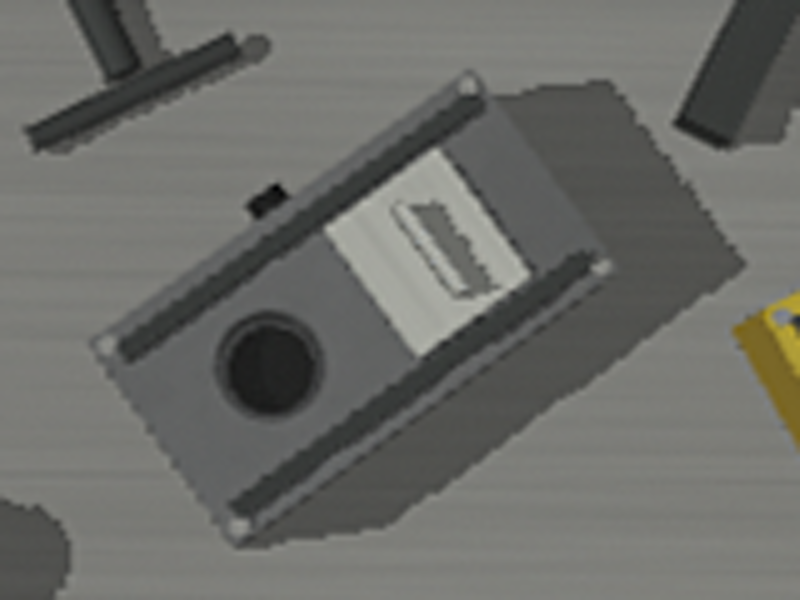

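View pics/c1.png

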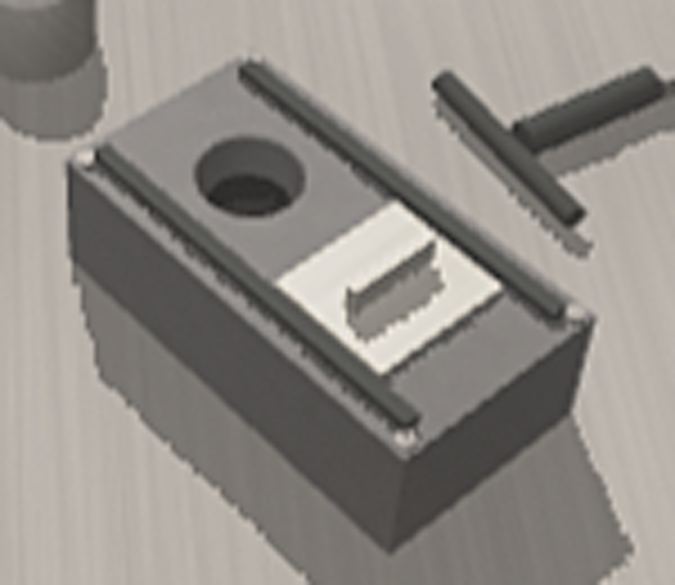

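Top crop (5×, offset 270,140): plate corners are (325,228), (437,148), (530,272), (418,355), round well centre (270,365), rib from about (397,205) to (470,297). The console's corner screws are visible too. Next I'll fit the pose.

```bash
python3 -c "
from h import *
s=dict(np.load('top0.npz'))
P=lambda u,v,z:pt(s,270+u/5-.4,140+v/5-.4,z)
w=P(270,365,.062);c=[P(*k,.0655) for k in[(325,228),(437,148),(530,272),(418,355)]]
print('well',w,'guard',np.mean(c,0),[np.linalg.norm(c[i]-c[i-1]) for i in range(4)])
d=w-np.mean(c,0);print('dist',np.linalg.norm(d[:2]),'yaw y',np.degrees(np.arctan2(d[1],d[0])))
sc=[P(*k,.062) for k in[(107,345),(468,83),(600,265),(238,527)]];print('screws mid',np.mean(sc,0),sc)
for a,b in((1,0),(2,3)):
  e=sc[b]-sc[a];print(np.degrees(np.arctan2(e[1],e[0])),np.linalg.norm(e))
ribs=[P(397,205,.0795),P(470,297,.0795)];print('rib',ribs)
# depth fit
for nm in('top','side'):
  s=dict(np.load(nm+'0.npz'))
  V,U=np.mgrid[0:480,0:640]
  f=240/np.tan(np.radians(float(s['vertical_fov']))/2);Z=s['z_map']
  X=np.stack([(U-s['cx'])/f*Z,(V-s['cy'])/f*Z,Z],-1)@s['cam_to_world'][:3,:3].T+s['cam_to_world'][:3,3]
  m=(Z>0)&(np.hypot(X[...,0]-w[0]+.02,X[...,1]-w[1]+.04)<.13)&(X[...,2]>.052)&(X[...,2]<.09)
  q=X[m];print(nm,np.median(q[:,2]),cv2.minAreaRect((q[:,:2]*1000).astype(np.float32)))
  k=q[q[:,2]>.0735];print('rib',k.mean(0),k.max(0),len(k))
  for n,(u,v) in dict(dome=(251,254),ck=(298,152),th=(425,145)).items():
    if nm=='top':print(n,X[v,u])
"
```

```text
well [ 0.54958317 -0.00750088  0.062     ] guard [ 0.5969881  -0.07179645  0.0655    ] [np.float64(0.0647611893361293), np.float64(0.05687736092323209), np.float64(0.06388282020187244), np.float64(0.05745468774176505)]
dist 0.07988208572343197 yaw y 126.40123952698268
screws mid [ 0.57493089 -0.04176198  0.062     ] [array([0.55725435, 0.05964848, 0.062     ]), array([ 0.6674825 , -0.08853007,  0.062     ]), array([ 0.59216523, -0.14324395,  0.062     ]), array([0.48282147, 0.00507761, 0.062     ])]
126.64509293106221 0.18468115019638812
126.39791454187366 0.18426975757978775
rib [array([ 0.61343319, -0.0582344 ,  0.0795    ]), array([ 0.57621156, -0.08796044,  0.0795    ])]
top 0.06198961006836956 ((574.4815063476562, -41.290000915527344), (104.22047424316406, 196.71835327148438), 36.31394958496094)
rib [ 0.59624778 -0.07074622  0.07778863] [ 0.61509423 -0.05656102  0.0814467 ] 72
dome [0.46327867 0.14203754 0.05082023]
ck [ 6.89260891e-01  4.92906625e-02 -2.71763105e-04]
th [ 0.70123376 -0.22518392  0.02471649]
side 0.061819370603147406 ((573.6056518554688, -41.01786804199219), (107.02360534667969, 197.20838928222656), 36.32720947265625)
rib [ 0.59467305 -0.07290967  0.07763656] [ 0.61335608 -0.05833379  0.08010825] 95
```

Request:
servo_tool:
  rows:
    - [[563,-352,60],-19.7,-1]
    - [[563,-352,60],-19.7,-1]
    - [[563,-352,60],-19.7,-1]
    - [[563,-352,60],-19.7,-1]
    - [[563,-352,60],-19.7,-1]
    - [[563,-352,60],-19.7,-1]
    - [[563,-352,60],-19.7,-1]
    - [[563,-352,60],-19.7,-1]
  force: 40

```text
t: 0.9
tcp_pos: [0.4431, -0.2977, 0.3683]
tool_rot: [0.95, 0.312, 0.0, -0.001]
force: [-0.4, 0.3, 0.9]
finger_gap: 0.003
```

```bash
cat >> h.py <<'E'
from scipy.spatial.transform import Rotation as R
C=np.array([.5745,-.0413]); U=np.array([-.593,.805])
def loc():
    "tip in console frame (mm) and yaw error; tool x vs console x"
    s=sense();p=s['tcp_pos']-0; r=R.from_quat(s['tool_rot']); t=p+r.apply([0,0,tip_extent])
    d=(t[:2]-C)*1000; X=np.array([U[1],-U[0]]); m=r.as_matrix()
    print('t',round(s['t'],2),'tip console x,y',(d@X).round(1),(d@U).round(1),'z',(t[2]*1000).round(1),'yaw',np.degrees(np.arctan2(m[1,0],m[0,0])).round(2),'F',s['force'].round(1),'gap',round(s['finger_gap'],3))
def to(x,y,z,yaw=36.4):
    s=sense();r=R.from_quat(s['tool_rot']);X=np.array([U[1],-U[0]])
    g=np.r_[C+(x*X+y*U)/1000,z/1000]; t=s['tcp_pos']+r.apply([0,0,tip_extent]); m=r.as_matrix()
    print('shift',(r.inv().apply(g-t)*1000).round(1),'turn',round(np.degrees(np.arctan2(m[1,0],m[0,0]))-yaw,2))
E
python3 -c "
from h import *
loc();to(0,-72,110)"
```

```text
t 0.9 tip console x,y -257.6 -128.1 z 194.9 yaw 36.35 F [-0.4  0.3  0.9] gap 0.003
shift [257.6 -56.1  85.3] turn -0.05
```

Request:
servo_tool:
  rows:
    - [[258,-56,70],0,-1]
    - [[258,-56,70],0,-1]
    - [[258,-56,70],0,-1]
    - [[258,-56,70],0,-1]
    - [[258,-56,70],0,-1]
    - [[258,-56,85],0,-1]
    - [[258,-56,85],0,-1]
    - [[258,-56,85],0,-1]

```text
t: 1.7
tcp_pos: [0.6174, -0.0989, 0.2827]
tool_rot: [0.95, 0.313, -0.001, -0.002]
force: [0.2, -0.6, 1.0]
finger_gap: -0.001
```

```bash
python3 -c "
from h import *
loc();to(0,-72,72)
s=save('side','s1');cv2.imwrite('pics/s1c.png',cv2.resize(s['image'][150:350,260:460],(600,600),interpolation=2))"
```

```text
t 1.7 tip console x,y 0.2 -71.1 z 109.3 yaw 36.44 F [ 0.2 -0.6  1. ] gap -0.001
shift [-0.2  1.  37.3] turn 0.04
```

View pics/s1c.png

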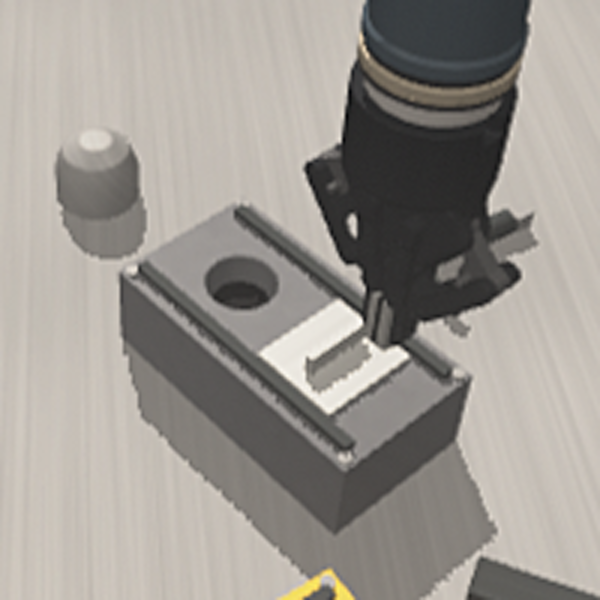

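The picture shows the closed fingers above the −y end of the console, with the rib ahead of them and the knuckles flaring along console y. I'll turn 90° so the knuckles stay clear of the rib and the flat pad sides push.

Request:
servo_tool:
  rows:
    - [[0,0,0],-8.5,-1]
    - [[0,0,0],-17,-1]
    - [[0,0,0],-25.5,-1]
    - [[0,0,0],-34,-1]
    - [[0,0,0],-42.5,-1]
    - [[0,0,0],-51,-1]
    - [[0,0,0],-59.5,-1]
    - [[0,0,0],-68,-1]

```text
t: 2.55
tcp_pos: [0.6166, -0.1017, 0.2848]
tool_rot: [0.612, 0.791, 0.0, -0.001]
force: [-0.2, -0.2, -0.1]
finger_gap: 0.001
```

Request:
servo_tool:
  rows:
    - [[0,0,0],-8.5,-1]
    - [[0,0,0],-17,-1]
    - [[0,0,0],-22,-1]
    - [[0,0,0],-22,-1]
    - [[0,0,0],-22,-1]

```text
t: 3.05
tcp_pos: [0.6162, -0.103, 0.2857]
tool_rot: [0.451, 0.892, 0.001, 0.0]
force: [0.1, 0.5, -0.1]
finger_gap: -0.001
```

```bash
python3 -c "
from h import *
loc();to(0,-72,71,126.4)"
```

```text
t 3.05 tip console x,y -2.8 -74.3 z 112.3 yaw 126.33 F [ 0.1  0.5 -0.1] gap -0.001
shift [ 2.3  2.8 41.3] turn -0.07
```

Request:
servo_tool:
  rows:
    - [[2,3,20],0,-1]
    - [[2,3,32],0,-1]
    - [[2,3,41],0,-1]
    - [[2,3,41],0,-1]
    - [[2,3,41],0,-1]

```text
t: 3.55
tcp_pos: [0.6175, -0.0996, 0.2445]
tool_rot: [0.452, 0.892, 0.001, -0.0]
force: [0.4, 0.0, -0.8]
finger_gap: -0.005
```

```bash
python3 -c "
from h import *
loc();to(0,28,71,126.4)"
```

```text
t 3.55 tip console x,y 0.2 -72.3 z 71.1 yaw 126.31 F [ 0.4  0.  -0.8] gap -0.005
shift [100.4  -0.3   0.2] turn -0.09
```

Request:
servo_tool:
  rows:
    - [[10,0,0],0,-1]
    - [[20,0,0],0,-1]
    - [[32,0,0],0,-1]
    - [[44,0,0],0,-1]
    - [[56,0,0],0,-1]
    - [[68,0,0],0,-1]
    - [[80,0,0],0,-1]
    - [[92,0,0],0,-1]

```text
t: 4.35
tcp_pos: [0.5625, -0.0247, 0.2448]
tool_rot: [0.451, 0.892, 0.001, 0.0]
force: [0.4, -1.7, 1.4]
finger_gap: -0.002
```

```bash
python3 -c "
from h import *
loc();to(0,12,71,126.4)"
```

```text
t 4.35 tip console x,y 0.4 20.6 z 71.4 yaw 126.32 F [ 0.4 -1.7  1.4] gap -0.002
shift [-8.6 -0.4  0.4] turn -0.08
```

Now back off, rise, move above the reset well, and look.

Request:
servo_tool:
  rows:
    - [[-12,0,0],0,-1]
    - [[-12,0,-40],0,-1]
    - [[-62,0,-40],0,-1]
    - [[-140,0,-60],0,-1]
    - [[-170,0,-60],0,-1]
    - [[-170,0,-60],0,-1]
    - [[-170,0,-60],0,-1]

```text
t: 5.05
tcp_pos: [0.664, -0.1641, 0.3045]
tool_rot: [0.453, 0.892, 0.001, 0.001]
force: [0.0, 0.3, -0.0]
finger_gap: -0.002
```

```bash
python3 -c "
from h import *
loc();to(0,-42,72,126.4)
s=save('top','t2');a=cv2.resize(s['image'][140:260,270:430],(640,480),interpolation=2)
b=save('side','s2')['image'];cv2.imwrite('pics/t2c.png',a)
cv2.imwrite('pics/s2c.png',cv2.resize(b[190:340,280:430],(600,600),interpolation=2))"
```

```text
t 5.05 tip console x,y -0.5 -152.0 z 131.1 yaw 126.15 F [ 0.   0.3 -0. ] gap -0.002
shift [ 1.101e+02 -1.000e-01  5.900e+01] turn -0.25
```

View pics/s2c.png

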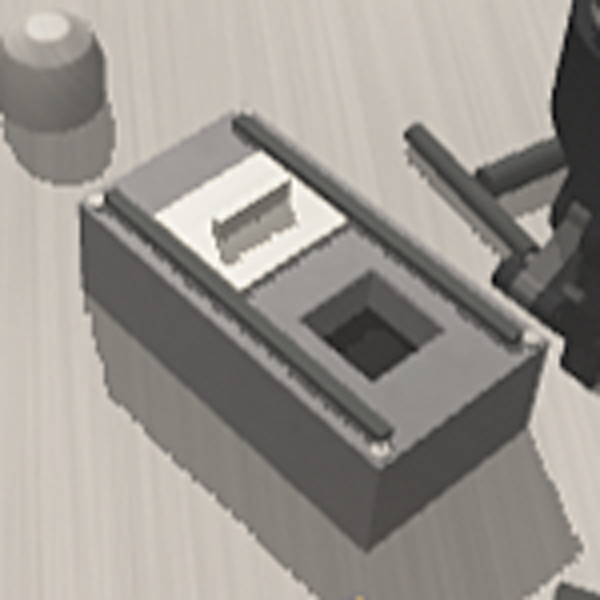

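The guard is clear of the square well, whose rim corners in the crop are at (302,322), (371,270), (444,330), (374,380). I'll check the well centre from these.

```bash
python3 -c "
from h import *
s=dict(np.load('s2.npz'));X=np.array([U[1],-U[0]])
c=np.array([pt(s,280+u/4-.4,190+v/4-.4,.062)[:2] for u,v in[(302,322),(371,270),(444,330),(374,380)]])
d=(c-C)*1000;print(np.c_[d@X,d@U].round(1),(d.mean(0)@X,d.mean(0)@U))"
```

```text
[[-23.3 -20.3]
 [ 21.2 -18.1]
 [ 20.8 -63. ]
 [-21.9 -63. ]] (np.float64(-0.7959053865357264), np.float64(-41.1151132831731))
```

Request:
servo_tool:
  rows:
    - [[50,0,0],0,-1]
    - [[95,0,10],0,-1]
    - [[110,0,30],0,-1]
    - [[110,0,50],0,-1]
    - [[110,0,50],0,-1]
    - [[110,0,50],0,-1]

```text
t: 5.75
tcp_pos: [0.5963, -0.0712, 0.2539]
tool_rot: [0.451, 0.892, 0.001, -0.003]
force: [0.1, -0.1, 0.4]
finger_gap: -0.003
```

```bash
python3 -c "
from h import *
loc();to(0,-42,50,126.4)"
```

```text
t 5.75 tip console x,y -0.4 -36.0 z 80.5 yaw 126.38 F [ 0.1 -0.1  0.4] gap -0.003
shift [-6.2  0.4 30.4] turn -0.02
```

Request:
servo_tool:
  rows:
    - [[-6,0,0],0,-1]
    - [[-6,0,0],0,-1]
    - [[-6,0,10],0,-1]
    - [[-6,0,10],0,-1]

```text
t: 6.15
tcp_pos: [0.5994, -0.0762, 0.2429]
tool_rot: [0.451, 0.892, 0.001, -0.004]
force: [-0.1, 0.8, 0.2]
finger_gap: 0.001
```

```bash
python3 -c "
from h import *
loc();to(-.4,-41.5,50,126.4)"
```

```text
t 6.15 tip console x,y -1.0 -41.6 z 69.5 yaw 126.34 F [-0.1  0.8  0.2] gap 0.001
shift [-0.1  0.7 19.5] turn -0.06
```

Request:
servo_tool:
  rows:
    - [[0,0.5,8],0,-1]
    - [[0,0.5,14],0,-1]
    - [[0,0.5,20],0,-1]
    - [[0,0.5,22],0,-1]
    - [[0,0.5,22],0,-1]

```text
t: 6.65
tcp_pos: [0.5995, -0.0757, 0.2202]
tool_rot: [0.451, 0.892, 0.0, -0.004]
force: [0.1, -0.1, 0.3]
finger_gap: 0.003
```

```bash
python3 -c "
from h import *
loc();to(-.4,-41.5,38,126.4)"
```

```text
t 6.65 tip console x,y -0.8 -41.1 z 46.8 yaw 126.34 F [ 0.1 -0.1  0.3] gap 0.003
shift [-0.5  0.4  8.8] turn -0.06
```

Request:
servo_tool:
  rows:
    - [[0,0,4],0,-1]
    - [[0,0,7],0,-1]
    - [[0,0,9],0,-1]
    - [[0,0,9],0,-1]

```text
t: 7.05
tcp_pos: [0.5999, -0.0758, 0.2117]
tool_rot: [0.451, 0.892, 0.001, -0.003]
force: [0.7, -0.1, 4.2]
finger_gap: 0.003
```

```bash
python3 -c "
from h import *
loc()"
```

```text
t 7.05 tip console x,y -0.4 -41.6 z 38.3 yaw 126.34 F [ 0.7 -0.1  4.2] gap 0.003
```

Request:
servo_tool:
  rows:
    - [[0,0,2],0,-1]
    - [[0,0,2],0,-1]

```text
t: 7.25
tcp_pos: [0.5999, -0.0758, 0.2114]
tool_rot: [0.451, 0.892, 0.001, -0.003]
force: [-2.4, -0.2, 12.6]
finger_gap: -0.0
```

Request:
servo_tool:
  rows:
    - [[0,0,1],0,-1]
    - [[0,0,1],0,-1]
    - [[0,0,1],0,-1]
    - [[0,0,1],0,-1]
    - [[0,0,1],0,-1]

```text
t: 7.75
tcp_pos: [0.5998, -0.0757, 0.2114]
tool_rot: [0.451, 0.892, 0.001, -0.003]
force: [-0.9, -0.5, 8.3]
finger_gap: -0.0
```

```bash
python3 -c "
from h import *
loc()"
```

```text
t 7.75 tip console x,y -0.3 -41.7 z 38.1 yaw 126.36 F [-0.9 -0.5  8.3] gap -0.0
```

The key is bottomed (8–12 N, more than the spring's 5 N). I'll hold a little longer, then lift out.

Request:
servo_tool:
  rows:
    - [[0,0,1],0,-1]
    - [[0,0,1],0,-1]
    - [[0,0,1],0,-1]
    - [[0,0,1],0,-1]
    - [[0,0,1],0,-1]

```text
t: 8.25
tcp_pos: [0.5998, -0.0757, 0.2115]
tool_rot: [0.451, 0.892, 0.001, -0.003]
force: [-2.2, 1.1, 8.2]
finger_gap: 0.0
```

Request:
servo_tool:
  rows:
    - [[0,0,-8],0,-1]
    - [[0,0,-25],0,-1]
    - [[0,0,-65],0,-1]
    - [[0,0,-75],0,-1]
    - [[0,0,-75],0,-1]

```text
t: 8.75
tcp_pos: [0.6005, -0.0761, 0.2884]
tool_rot: [0.451, 0.892, 0.001, -0.001]
force: [-0.8, -0.1, -0.7]
finger_gap: -0.003
```

```bash
python3 -c "
from h import *
loc();to(0,70,113,126.4)"
```

```text
t 8.75 tip console x,y 0.4 -43.0 z 115.0 yaw 126.37 F [-0.8 -0.1 -0.7] gap -0.003
shift [112.9  -0.4   2.3] turn -0.03
```

Request:
servo_tool:
  rows:
    - [[40,0,0],0,-1]
    - [[80,0,0],0,-1]
    - [[105,0,0],0,-1]
    - [[105,0,0],0,-1]
    - [[105,0,20],0,-1]
    - [[105,0,20],0,-1]

```text
t: 9.35
tcp_pos: [0.5376, 0.0084, 0.2663]
tool_rot: [0.451, 0.892, 0.0, -0.004]
force: [-0.5, -0.2, 1.2]
finger_gap: 0.001
```

```bash
python3 -c "
from h import *
loc();to(0,62,71,126.4)"
```

```text
t 9.35 tip console x,y -0.8 63.0 z 92.9 yaw 126.38 F [-0.5 -0.2  1.2] gap 0.001
shift [-1.1  0.8 21.9] turn -0.02
```

Request:
servo_tool:
  rows:
    - [[0,0.5,10],0,-1]
    - [[0,0.5,18],0,-1]
    - [[0,0.5,22],0,-1]
    - [[0,0.5,22],0,-1]

```text
t: 9.75
tcp_pos: [0.5378, 0.0085, 0.2435]
tool_rot: [0.451, 0.892, -0.0, -0.004]
force: [0.7, 0.2, -0.5]
finger_gap: 0.001
```

```bash
python3 -c "
from h import *
loc();to(0,-28,71,126.4)"
```

```text
t 9.75 tip console x,y -0.7 63.2 z 70.1 yaw 126.35 F [ 0.7  0.2 -0.5] gap 0.001
shift [-91.2   0.8  -1.6] turn -0.05
```

Request:
servo_tool:
  rows:
    - [[-10,0.5,-1],0,-1]
    - [[-22,0.5,-1],0,-1]
    - [[-34,0.5,-1],0,-1]
    - [[-46,0.5,-1],0,-1]
    - [[-58,0.5,-1],0,-1]
    - [[-70,0.5,-1],0,-1]
    - [[-80,0.5,-1],0,-1]
    - [[-86,0.5,-1],0,-1]

```text
t: 10.55
tcp_pos: [0.5899, -0.0616, 0.2439]
tool_rot: [0.452, 0.892, -0.0, -0.004]
force: [-0.5, 1.0, 1.5]
finger_gap: -0.0
```

Request:
servo_tool:
  rows:
    - [[0,0,0],0,-1]
    - [[-2,0,0],0,-1]
    - [[-2,0,0],0,-1]

```text
t: 10.85
tcp_pos: [0.5912, -0.0631, 0.2439]
tool_rot: [0.451, 0.892, -0.0, -0.004]
force: [-0.0, -0.0, 0.3]
finger_gap: 0.002
```

```bash
python3 -c "
from h import *
loc();to(0,-28,71,126.4);print(sense()['force']@np.r_[U,0])"
```

```text
t 10.85 tip console x,y -0.1 -26.4 z 70.5 yaw 126.33 F [-0.  -0.   0.3] gap 0.002
shift [-1.6  0.1 -0.6] turn -0.07
0.0066843299891028085
```

Request:
servo_tool:
  rows:
    - [[-2,0,0],0,-1]
    - [[-3,0,0],0,-1]
    - [[-3,0,0],0,-1]

```text
t: 11.15
tcp_pos: [0.5925, -0.0649, 0.2438]
tool_rot: [0.451, 0.892, 0.0, -0.004]
force: [-1.7, 3.0, 2.3]
finger_gap: 0.001
```

```bash
python3 -c "
from h import *
loc();print(sense()['force']@np.r_[U,0])"
```

```text
t 11.15 tip console x,y -0.2 -28.3 z 70.4 yaw 126.33 F [-1.7  3.   2.3] gap 0.001
3.4462664444368807
```

Request:
servo_tool:
  rows:
    - [[-2,0,0],0,-1]
    - [[-2,0,0],0,-1]

```text
t: 11.35
tcp_pos: [0.593, -0.0654, 0.2438]
tool_rot: [0.451, 0.892, 0.001, -0.006]
force: [-2.5, 5.4, 4.0]
finger_gap: 0.0
```

Request:
servo_tool:
  rows:
    - [[8,0,0],0,-1]
    - [[10,0,-40],0,-1]
    - [[10,0,-90],0,-1]
    - [[-100,0,-130],0,-1]
    - [[-200,0,-130],0,-1]
    - [[-200,0,-130],0,-1]
    - [[-200,0,-130],0,-1]
    - [[-200,0,-130],0,-1]

```text
t: 12.15
tcp_pos: [0.7149, -0.2326, 0.3725]
tool_rot: [0.453, 0.891, -0.001, -0.002]
force: [-1.1, 0.3, 1.0]
finger_gap: 0.002
```

```bash
python3 -c "
from h import *
loc()
s=save('top','t3');cv2.imwrite('pics/t3c.png',cv2.resize(s['image'][90:290,220:460],(720,600),interpolation=2))
b=save('side','s3')['image'];cv2.imwrite('pics/s3c.png',cv2.resize(b[190:340,280:430],(600,600),interpolation=2))"
```

```text
t 12.15 tip console x,y -0.9 -236.7 z 199.1 yaw 126.12 F [-1.1  0.3  1. ] gap 0.002
```

View pics/s3c.png

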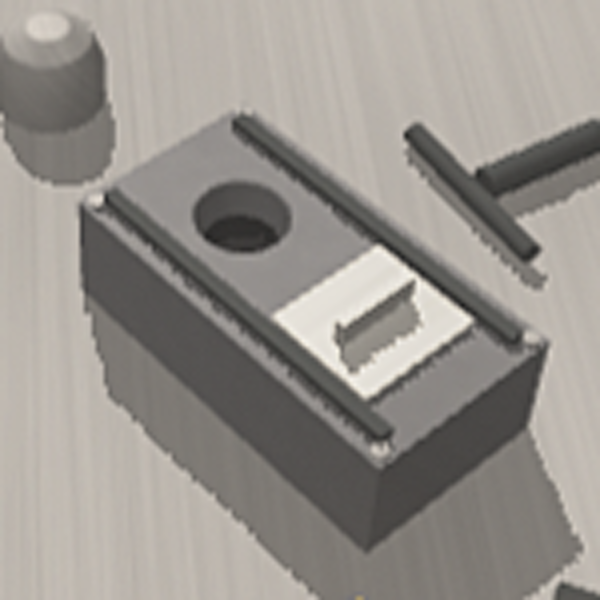

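View pics/t3c.png

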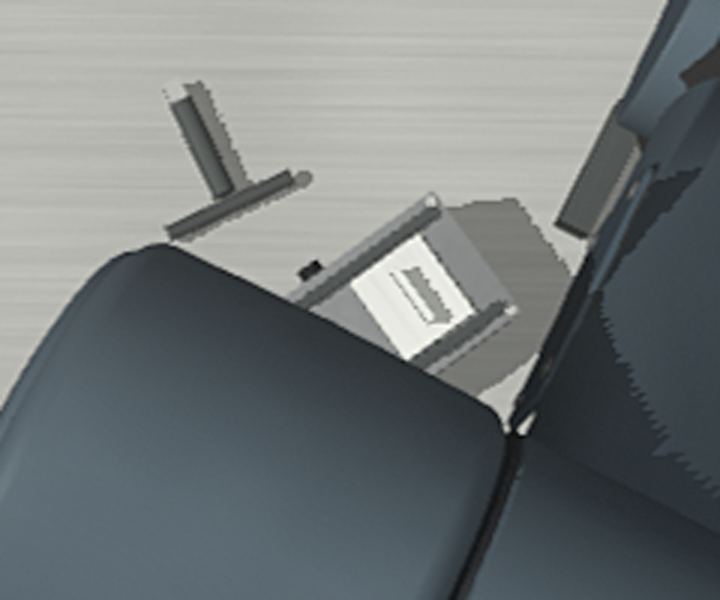

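Both views show the guard over the reset well. In the side crop the plate corners are at (272,315), (375,245), (475,322), (367,398) and the round well is at (243,217). I'll check the slide numerically.

```bash
python3 -c "
from h import *
X=np.array([U[1],-U[0]])
for f,k,o,cs,w in(('side0',4.5,(285,205),[(278,280),(397,205),(503,287),(380,375)],(250,176)),('s3',4,(280,190),[(272,315),(375,245),(475,322),(367,398)],(243,217))):
  s=dict(np.load(f+'.npz'));P=lambda q,z:pt(s,o[0]+q[0]/k-.4,o[1]+q[1]/k-.4,z)[:2]
  g=np.mean([P(c,.065) for c in cs],0);v=P(w,.062)
  for p in(g,v):print(f,((p-C)@X*1000).round(1),((p-C)@U*1000).round(1))
  V,W=np.mgrid[0:480,0:640];F=240/np.tan(np.radians(float(s['vertical_fov']))/2);Z=s['z_map']
  Q=np.stack([(W-s['cx'])/F*Z,(V-s['cy'])/F*Z,Z],-1)@s['cam_to_world'][:3,:3].T+s['cam_to_world'][:3,3]
  m=(Z>0)&(np.hypot(*(Q[...,:2]-C).transpose(2,0,1))<.125)&(Q[...,2]>.052)&(Q[...,2]<.09)
  q=Q[m];print(cv2.minAreaRect((q[:,:2]*1000).astype(np.float32)))
  r=q[q[:,2]>.0735].mean(0)[:2]-C;print('rib y',r@U*1000)
"
```

```text
side0 -0.4 -36.4
side0 -0.8 43.2
((573.6332397460938, -41.05541229248047), (107.02360534667969, 197.3015594482422), 36.32720947265625)
rib y -37.40839869205402
s3 -0.4 -40.1
s3 -0.8 42.7
((572.958984375, -41.04029083251953), (107.078857421875, 197.945556640625), 36.655364990234375)
rib y -42.0719460954076
```

```bash
python3 -c "
from h import *
print(sign_off(),sense()['t'])"
```

```text
the job is handed in; nothing more can be done
the job is handed in; nothing more can be done
```

The reset is done and I handed the job in at about 12 s of the allowed 54 s. With the fingers shut, I pushed the guard off the reset well, pressed the key to its bottom and held it for over 1 s. I then lifted out, pushed the guard back to its stop and drew clear. The wrist force was 8–12 N during the hold, against 5 N for the spring alone.

Last checks, from the side camera and the wrist sensor:
- **Guard:** the rib is at y −42.1 mm, where fully home is −42. The plate corners, which are less exact, read −40.1. Both are within the 6 mm limit, and the push force rose to about 6 N at the stop.
- **Console:** it stands within about 1 mm of where it was.
- **Start key:** I never reached into the round well, and the fingertips stayed about 70 mm or more above the bench on that side.
- **Bystanders:** the arm never went near them. The turned part and chuck key look unmoved. The arm partly hid the tool holder in the last pictures, so I did not measure it again.
- **Reset key:** not seen at the end, because the guard covers it.

One difference from the expected start: the guard was already about 4 mm off its end before I touched it.

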